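# Lock the gift tray on the packing board with a quarter-turn stop

### The job

Take the stop with the bar-shaped handle out of the wooden holder, drop its T-foot lengthwise into the packing board's slot and slide it along gently until its collar rests against the end of the gift tray, without shoving the tray. There push it down against the sprung strip in the slot just far enough to give it a quarter turn, so that it springs up and stays locked crosswise under the slot's lips, and let go. Never lean hard on the stop, and leave everything else where it is.

Things in the scene. Friction and masses are not known exactly. Their poses are not given: they have to be found in the camera images.
- stop_grip (a point): centre of the loose stop's black bar handle: 36 mm long (this point's x), 14 mm thick (y, pinch here), 30 mm high. The point is 86 mm above the stop's underside, 15 mm below its top. At the start the stop hangs upright by its collar in one of the holder's two nests
- stop_foot (a point): centre of the stop's steel T-foot, 82 mm straight below stop_grip, 4 mm above the stop's underside: a bar 28 mm long (x, along the handle's length), 10 mm wide (y), 8 mm high. Hidden in the nest at the start
- stop: the stop, 101 mm tall, about 0.1 to 0.16 kg; origin under its foot's centre, z up its axis, x along foot and handle. From below: foot 8 mm high, neck 10 mm thick, round collar 40 mm across from 26 to 36 mm up, post 18 mm thick, bar handle from 71 to 101 mm
- board: plywood board fixed on the table, 40 mm thick, 170 mm wide (x), y = -120 to +200 mm from its origin (underside, below the middle of its groove). An aluminium T-slot rail lies in the 54 mm wide groove along y: slot mouth 12 mm wide between lips 7 mm thick, below them a channel 36 mm wide; ends capped. Forces between stop and board (with rail and strip) must stay under 40 N
- slot (a point): middle of the groove, level with the board's top. The rail's slot runs along this y up to 4 mm to either side of here, its lips' tops 0.5 to 6.5 mm lower: feel for it. 12 mm below them a sprung strip: a foot on it is 3 mm too high to turn. It yields from 6 N, takes 10.5 N at 3 mm, 13.5 N at 5 mm (hard stop). Hold it down 3 to 5 mm, turn either way; it then lifts and holds the foot
- tray_end (a point): middle of the outer face of the tray's end wall that the collar must touch (faces the board's -y), 14 mm above the board's surface; this point's -y points out of the face. The face lies 10 to 60 mm to the +y of the slot point
- tray: loose pale wooden gift tray straddling the slot, 170 (x) x 135 (y) mm, walls 28 mm high, with two small bottles lying in it (tops 61 mm above the board, 46 mm apart, bodies 30 mm or more behind the end face); 2.4 kg. Origin at its underside's centre, end face 67.5 mm towards its -y. Do not shove it (6 mm at most, never over 22 N)
- holder: fixed wooden holder block, 170 (x) x 70 (y) x 35 mm high, origin at its underside's centre; two nests, 32 x 14 mm and 28 mm deep, at x = -42 and +42 mm, long sides along x. One holds the stop, the other a round-knobbed pin
- pin_grip (a point): centre of the round black knob (32 mm across, 22 mm high) of a plain pin without T-foot, otherwise built like the stop, hanging in the other nest: leave it alone
- jar: small jar, 50 mm across, 60 mm high, on the table: leave it alone; origin under its centre
- corkbox: cardboard box 90 x 50 x 40 mm on the table: leave it alone; origin under its centre
- wine: full wine bottle, 74 mm across, 290 mm high, standing towards the table's right (-y): leave it alone; origin under its centre
Mind the look-alikes: they are no part of the job. Leave any turquoise or yellow look-alike of the tray alone.

How it is judged:
By the outcome, as a careful person would: the job done as asked, in the order asked, and still so for the second after the job is handed in, with the robot touching nothing.
It also fails if it takes over 72 s, if anything falls off the work surface, if the arm or the gripper's body presses on something with over 40 N, if the wrist force passes 120 N, or if a joint passes its speed limit or range.

### The arm

A 6-joint arm with a two-finger parallel gripper is mounted at the origin on the work surface. World frame = base frame: x ahead of the robot, y to its left, z up, the work surface at z = 0. Lengths are in m, angles in rad, forces in N, time in s.
With the tool pointing down it reaches from about 0.35 to 0.775 m from the base axis. Payload 7.3 kg.
Tool frame: the origin (TCP) lies on the centre line of the jaws, within the pads' length; the fingertips stand 17 mm ahead of it and the grasp point (between the pads) lies 2 mm behind it (robot.tcp_to_tips is the distance from the TCP to the fingertips, in m); z points along the fingers, y is the line along which they close (so a half turn about z gives the same grasp; the last joint's range is limited). The gripper opens to 92 mm and grips with 3 to 60 N. Pads are 19 mm wide; open, the fingers measure 130 mm over their backs; the gripper's body (75 mm by 190 mm) begins 47 mm behind the grasp point.
Start: joints at [1.075, 0.342, 1.524, -0, 1.275, -0.146], TCP at [0.18, 0.493, 0.244] pointing down, gripper open.
Joint ranges: [-2.53, 2.53], [-0.77, 2.02], [0.04, 2.7], [-1, 4.14], [0.28, 2.66], [-3.11, 3.11]. Speed limits (rad/s): [2.57, 2.57, 3.14, 3.14, 3.14, 3.14].

### API

Orientations are given as [roll, pitch, yaw] about the fixed x, y, z axes, in that order (R = Rz(yaw) Ry(pitch) Rx(roll)).
In Python, from cell import robot gives the robot as it stands. The module is installed in compiled form; this text tells all that it offers.
- The arm moves only by the tool carry_out, never from a script. Its argument "commands" is a list of rows, each a list of 3 entries, a list of its own where there are three numbers: the shift along the tool's x, y, z in m, then the turn about the tool's z in rad, then the opening, from 0 (shut) to 1 (fully open). In form: [[[dx, dy, dz], yaw, claw], ...]. A call has 1 to 20 rows; each row shifts and turns the commanded pose from where the row before left it, along the tool's axes as they then stand; what a row does not reach is not made up. A row lasts 1/8 s, in which the tool goes at most 62.5 mm and 10.7 degrees, less where a joint would pass 70% of its speed; a pose out of reach is approached as far as the arm can. A call is refused whole if a number of a shift passes 0.0625 or a number of a turn 0.188, either way. A call with a gripper value outside its range is refused whole. The fingers move at their own pace and stop on an object; "newtons" is the grip in N (left out, the last holds). Time passes only in rows, so rows that do not move let the fingers close. It gives the time, the measured TCP pose, the force, the opening and the grip force at its end, in the units of the state.
- robot.observe(): the state, without advancing time (a new reading comes with each control period).
- robot.read_camera(name): name is "side" or "top"; returns a dict with "pixels" (384x512x3 uint8, red, green, blue), "fx", "fy", "cx", "cy" (pixels), "view" (4x4, takes a point from world to camera coordinates). Camera axes: x right, y up, looking along -z (the intrinsics and any distortion apply to the point x, -y, -z); pixel columns grow to the right and rows downward; lengths in m; the calibration is good to about 2 mm. A picture is of the moment at which its call begins. There is no depth.
- robot.hand_in(): hands the job in; it is judged then, once.
Trained networks look in a picture, given as the dict that the camera call returned (one of the last four; its "shot" number tells which), for a name from the list of things; names that differ only in an ending like _2 or _b are one class to them, and where a whole thing is asked for, a point or a joint stands for the part that bears it (a point fixed in the world has none). Each returns a list of dicts, best first, with "p" (0 to 1); they miss things now and then, are a little off and sometimes report something else, mostly with a low value. They report only what shows in the picture. A call takes as long as a camera call. They do not tell look-alikes from the thing itself.
- robot.find_in(picture, name): "at" ([column, row] in pixels, amid what is visible of it).
- robot.tip_of(picture, name): "at" ([column, row] in pixels: a listed point, or the origin of a listed thing).
The state is a dict: "time": time; "qpos": joint angles; "qvel": joint speeds; "joint_efforts": joint torques, N m; "tool_pos": TCP position; "tool_rot": TCP orientation; "contact_force": force on the tool from outside, world axes, zero at the start; "torque": the same for the moment, N m; "opening": finger opening in m; "grip_force": force on a finger pad.
Only numpy, scipy, OpenCV 4.12 (cv2) and the standard library are available. Lean on these libraries where they do the work, as an engineer would, in place of code of your own. Each camera call takes 0.05 s, during which the arm holds its last target. There are 200 camera calls.

## Working session

There is one attempt and no reset: what is moved stays moved. The work goes in short steps, Python scripts to look and compute and a tool call to move; the robot and the scene stay as the last step left them, time stands still between calls to the robot, and variables do not carry over. Pictures are saved under pics/ and viewed, at most 12 in all, crops included, and the job is handed in when it is done.

Besides the shell and the picture viewer there is one more tool, called after "Request:" by a JSON object that holds its "op" and its "data". carry_out: Moves the arm, as the interface text tells. Its arguments: {"type":"object","properties":{"commands":{"type":"array"},"newtons":{"type":"number"}},"required":["commands"]}

```bash
mkdir -p pics; cat > h.py <<'E'
from cell import robot
import numpy as np, cv2
def ray(p,at):
    V=np.array(p["view"]);R=V[:3,:3];o=-R.T@V[:3,3]
    d=R.T@np.array([(at[0]-p["cx"])/p["fx"],-(at[1]-p["cy"])/p["fy"],-1]);return o,d
def atz(p,at,z):
    o,d=ray(p,at);return o+d*(z-o[2])/d[2]
def proj(p,X):
    c=np.array(p["view"])@np.append(X,1);return np.array([p["cx"]+p["fx"]*c[0]/-c[2],p["cy"]-p["fy"]*c[1]/-c[2]])
def tri(a,pa,b,pb):
    A=np.zeros((3,3));B=np.zeros(3)
    for o,d in(ray(a,pa),ray(b,pb)):
        d=d/np.linalg.norm(d);P=np.eye(3)-np.outer(d,d);A+=P;B+=P@o
    return np.linalg.solve(A,B)
def save(p,n,box=None,s=1):
    im=p["pixels"][:,:,::-1]
    if box: im=im[box[1]:box[3],box[0]:box[2]]
    cv2.imwrite("pics/"+n,cv2.resize(im,None,fx=s,fy=s,interpolation=cv2.INTER_CUBIC))
E
python3 - <<'E'
from h import *
np.set_printoptions(precision=4,suppress=True)
s=robot.observe();print(s["tool_pos"],s["tool_rot"],s["contact_force"],s["opening"])
P={n:robot.read_camera(n) for n in("top","side")}
for n in P:
    save(P[n],n+"0.png"); p=P[n]; o,d=ray(p,(256,192)); print(n,[k for k in p],p["fx"],o,d)
    for t in("stop_grip","slot","tray_end","tray","holder","pin_grip","jar","corkbox","wine","board","stop"):
        print(n,t,[(np.round(r["at"],1).tolist(),round(r["p"],2)) for r in robot.tip_of(p,t)][:4])
im=np.hstack([P["top"]["pixels"],P["side"]["pixels"]])[:,:,::-1]
E
```

```text
[0.1797 0.4929 0.2431] [-3.1401 -0.0002  2.7918] [-0.879   0.7973 -0.8203] 0.09184738881199278
top ['pixels', 'fx', 'fy', 'cx', 'cy', 'view', 'shot'] 473.75924011516497 [ 0.2875 -0.0483  1.659 ] [ 0.1166 -0.0027 -0.9932]
top stop_grip [([311.3, 188.6], 0.69), ([317.2, 185.3], 0.59)]
top slot [([310.5, 189.5], 0.7), ([314.6, 174.7], 0.64), ([225.4, 157.6], 0.62)]
top tray_end [([212.6, 156.9], 0.89), ([159.9, 220.0], 0.74), ([130.4, 260.8], 0.61), ([327.6, 253.2], 0.57)]
top tray [([308.6, 262.7], 0.98), ([110.3, 257.8], 0.97), ([178.3, 229.2], 0.87), ([193.5, 154.8], 0.57)]
top holder [([311.5, 179.5], 0.81)]
top pin_grip [([314.7, 163.0], 0.69)]
top jar [([286.1, 209.5], 0.64)]
top corkbox [([291.0, 114.4], 0.91)]
top wine [([384.8, 198.0], 0.68)]
top board [([227.4, 159.4], 0.58)]
top stop [([315.5, 186.0], 0.51)]
side ['pixels', 'fx', 'fy', 'cx', 'cy', 'view', 'shot'] 381.33583551824677 [ 0.3439 -1.0333  0.8255] [ 0.1334  0.7807 -0.6107]
side stop_grip [([263.4, 227.9], 0.73)]
side slot [([270.6, 179.4], 0.66)]
side tray_end [([269.1, 162.6], 0.95), ([186.7, 266.3], 0.91), ([172.4, 143.6], 0.74), ([205.7, 158.3], 0.69)]
side tray [([175.9, 260.0], 0.9), ([271.6, 158.0], 0.75), ([196.5, 165.5], 0.74), ([175.4, 140.8], 0.68)]
side holder [([275.2, 248.8], 0.61)]
side pin_grip [([288.9, 219.6], 0.53)]
side jar [([261.8, 250.8], 0.35)]
side corkbox [([336.5, 223.6], 0.88)]
side wine [([276.1, 331.7], 0.59)]
side board [([272.7, 186.4], 0.97)]
side stop [([269.0, 164.7], 0.67), ([260.7, 248.0], 0.58)]
```

View pics/top0.png

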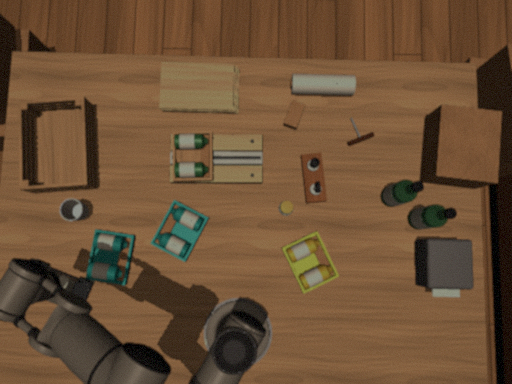

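View pics/side0.png

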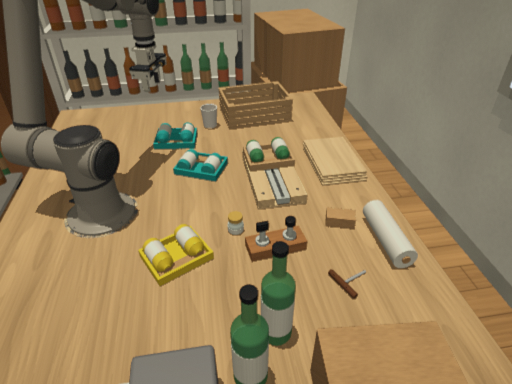

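Top view: the pale tray sits on the board around (192,157), and the slot is at (238,158). The holder is at (314,178) with two black handles at (315,163) and (316,188). The turquoise trays (110,258) and (180,230) and the yellow one (310,262) are decoys. I'd take one of two things for the stop: side (263,228) or side (290,222). I'll check with a close crop.

```bash
python3 - <<'E'
from h import *
np.set_printoptions(precision=4,suppress=True)
t=robot.read_camera("top");s=robot.read_camera("side")
a=cv2.resize(t["pixels"][140:215,160:340],None,fx=4,fy=4,interpolation=cv2.INTER_CUBIC)
b=cv2.resize(s["pixels"][205:265,225:320],None,fx=4,fy=4,interpolation=cv2.INTER_CUBIC)
c=cv2.resize(s["pixels"][135:210,235:315],None,fx=4,fy=4,interpolation=cv2.INTER_CUBIC)[:240]
im=np.zeros((540,720,3),np.uint8);im[:300]=a;im[300:540,:380]=b;im[300:540,390:710]=c
cv2.imwrite("pics/crop1.png",im[:,:,::-1])
print(tri(t,[316,188],s,[263,228]),tri(t,[314,162],s,[289.5,221]))
E
```

```text
[ 0.4937 -0.2538  0.0842] [ 0.5766 -0.2453  0.0913]
```

View pics/crop1.png

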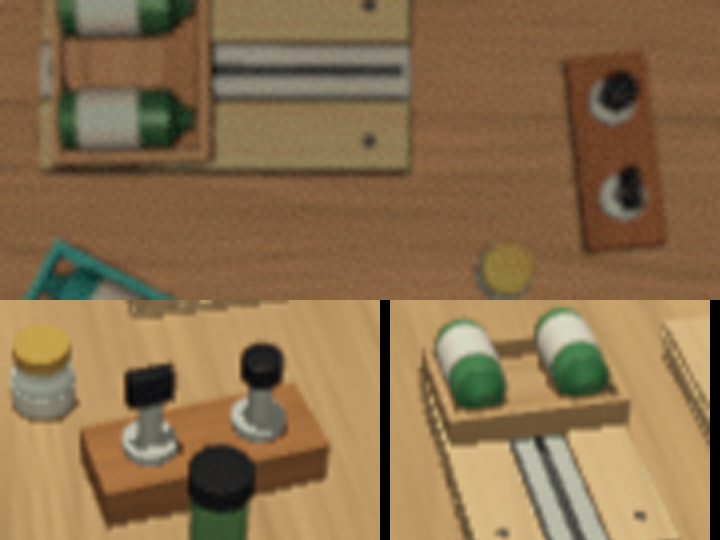

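The crop confirms it. The bar handle is the nearer one, at side (263,228) and top (317,188). The round knob is at side (289,221) and top (314,162). The pale tray is on the board, with the slot line to its right at top row ~158.

```bash
python3 - <<'E'
from h import *
np.set_printoptions(precision=4,suppress=True)
t=robot.read_camera("top");s=robot.read_camera("side")
q=lambda x,y:(x/4+160-.4,y/4+140-.4)
def blob(p,box,th):
    x0,y0,x1,y1=box;g=p["pixels"][y0:y1,x0:x1].max(2)<th
    n,l,st,c=cv2.connectedComponentsWithStats(g.astype(np.uint8));
    return [(c[i]+[x0,y0],st[i].tolist()) for i in range(1,n) if st[i][4]>8]
bt=blob(t,(305,178,325,198),60);bs=blob(s,(253,218,272,236),60)
print(bt,bs)
b=max(bt,key=lambda r:r[1][4])[0];c=max(bs,key=lambda r:r[1][4])[0]
X=tri(t,b,s,c);print("stop",X,atz(t,b,.1),atz(s,c,.095),proj(t,X)-b)
H=np.array([atz(t,q(*v),.035) for v in((565,60),(645,53),(664,242),(585,252))])[:,:2]
print("holder",H.mean(0),np.linalg.norm(np.diff(H[[0,1,2,3,0]],axis=0),axis=1),H)
a=np.r_[H[0]-H[3],][:2]+(H[1]-H[2]);print("yaw",np.arctan2(a[1],a[0]))
print("stop in holder",)
# slot rows in top image: darkest row by column, subpixel
pts=[]
for col in range(216,259,3):
    g=t["pixels"][150:167,col].astype(float).sum(1);w=np.clip(np.median(g)-60-g,0,None)
    w[:4]=0;w[-4:]=0
    pts.append(atz(t,(col,150+(w*np.arange(17)).sum()/w.sum()),.036)[:2])
pts=np.array(pts);f=np.polyfit(pts[:,1],pts[:,0],1);print("slot x=",f,"resid",np.std(pts[:,0]-np.polyval(f,pts[:,1])),pts[[0,-1]])
print("board right corners",atz(t,q(410,171),.04),"right",atz(t,q(410,70),.04),"left",atz(t,q(40,163),.04),"slotend",atz(t,q(403,71),.036))
print("tray top corners",[atz(t,q(*v),.068)[:2] for v in((210,160),(56,162))])
print("tray face side:",[ (r["at"],atz(s,r["at"],.054)) for r in robot.tip_of(s,"tray_end")[:1]])
print("tray face top:",[ (r["at"],atz(t,r["at"],.054)) for r in robot.tip_of(t,"tray_end")[:1]])
print("slot",[ (atz(s,r["at"],.04)) for r in robot.tip_of(s,"slot")[:1]],[ (atz(t,r["at"],.04)) for r in robot.tip_of(t,"slot")])
print("face via side edge bottom",atz(s,(235+(445+625)/2/4-97.5-.4,135+(440+425-600)/8-.4),.04))
E
```

```text
[(array([317.0426, 186.5957]), [10, 4, 5, 10, 47])] [(array([261.9588, 226.3814]), [4, 4, 11, 10, 97])]
stop [ 0.4938 -0.2559  0.0931] [ 0.4931 -0.255   0.1   ] [ 0.4931 -0.2579  0.095 ] [-0.0069  0.0823]
holder [ 0.5336 -0.2503] [0.0703 0.1664 0.0689 0.1689] [[ 0.6131 -0.2064]
 [ 0.6209 -0.2763]
 [ 0.4554 -0.2934]
 [ 0.4452 -0.2253]]
yaw 0.10765232255102647
stop in holder
slot x= [-0.0196  0.5988] resid 0.00023830362186376747 [[ 0.5972  0.089 ]
 [ 0.6    -0.057 ]]
board right corners [ 0.5116 -0.073   0.04  ] right [ 0.6001 -0.0712  0.04  ] left [0.5114 0.2456 0.04  ] slotend [ 0.5998 -0.0652  0.036 ]
tray top corners [array([0.5133, 0.097 ]), array([0.5087, 0.2271])]
tray face side: [([187.9, 265.8], array([ 0.2806, -0.331 ,  0.054 ]))]
tray face top: [([129.1, 261.4], array([0.2334, 0.3657, 0.054 ]))]
slot [array([0.5872, 0.0389, 0.04  ])] [array([0.5925, 0.0601, 0.04  ])]
face via side edge bottom [0.5942 0.1056 0.04  ]
```

Request:
{"op": "carry_out", "data": {"commands": [[[0, 0, 0], 0.188, 1], [[0, 0, 0], 0.188, 1], [[0, 0, 0], 0.188, 1], [[0, 0, 0], 0.188, 1], [[0, 0, 0], 0.188, 1], [[0, 0, 0], 0.188, 1], [[0, 0, 0], 0.188, 1], [[0, 0, 0], 0.188, 1], [[0, 0, 0], 0.188, 1], [[0, 0, 0], 0.188, 1], [[0, 0, 0], 0.188, 1], [[0, 0, 0], 0.188, 1], [[0, 0, 0], 0.188, 1], [[0, 0, 0], 0.188, 1], [[0, 0, 0], 0.053, 1], [[0.034, 0.0457, 0], 0, 1], [[0.034, 0.0457, 0], 0, 1], [[0.034, 0.0457, 0], 0, 1], [[0.034, 0.0457, 0], 0, 1], [[0.034, 0.0457, 0], 0, 1]]}}

```text
time: 4.1
tool_pos: [0.3758, 0.2841, 0.2439]
tool_rot: [-3.141, -0.001, 0.114]
contact_force: [0.1, 1.3, -0.9]
opening: 0.0919
grip_force: 0.0
```

Request:
{"op": "carry_out", "data": {"commands": [[[0.034, 0.0457, 0], 0, 1], [[0.034, 0.0457, 0], 0, 1], [[0, 0.05, 0], 0, 1], [[0, 0.05, 0], 0, 1], [[0, 0.05, 0], 0, 1], [[0, 0.05, 0], 0, 1], [[0, 0.05, 0], 0, 1], [[0, 0.05, 0], 0, 1], [[0, 0.05, 0], 0, 1], [[0, 0.05, 0], 0, 1], [[-0.005, 0.05, 0.03], 0, 1], [[0, 0, 0.02], 0, 1], [[0, 0, 0], 0, 1], [[0, 0, 0], 0, 1]]}}

```text
time: 5.85
tool_pos: [0.4993, -0.245, 0.1946]
tool_rot: [3.141, -0.001, 0.114]
contact_force: [0.7, -0.8, 0.5]
opening: 0.0919
grip_force: 0.0
```

```bash
python3 - <<'E'
from h import *
s=robot.observe();print(s["time"],s["tool_pos"],s["tool_rot"],s["qpos"],s["contact_force"])
p=robot.read_camera("side");t=robot.read_camera("top")
im=np.vstack([cv2.resize(p["pixels"][165:265,200:340],None,fx=4,fy=4,interpolation=2)[:,:,::-1]])
cv2.imwrite("pics/c2.png",im)
E
```

```text
5.85 [ 0.49928178 -0.2449896   0.1946185 ] [ 3.14094038e+00 -1.02407906e-03  1.14490680e-01] [-5.94069566e-01  4.40495664e-01  1.51356891e+00  1.84615946e-04
  1.18632604e+00  8.62167274e-01] [ 0.71023147 -0.84645069  0.46227648]
```

View pics/c2.png

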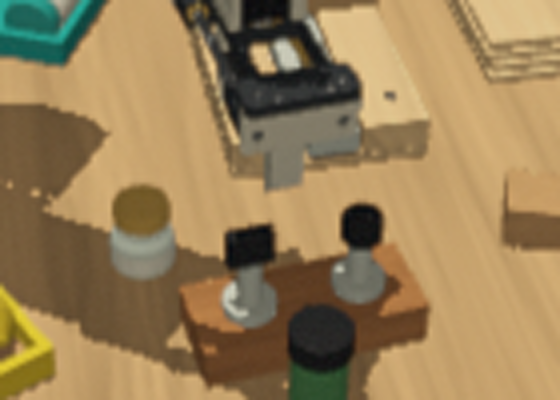

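The gripper is above the stop, whose bar handle shows at crop (250,245). Position agrees with the measurements, so I'll go down and grip.

Request:
{"op": "carry_out", "data": {"commands": [[[-0.007, 0.01, 0.02], -0.0, 1], [[0, 0, 0.025], 0, 1], [[0, 0, 0.025], 0, 1], [[0, 0, 0.02], 0, 1], [[0, 0, 0.0116], 0, 1], [[0, 0, 0], 0, 1], [[0, 0, 0], 0, 0.3], [[0, 0, 0], 0, 0.3], [[0, 0, 0], 0, 0.1], [[0, 0, 0], 0, 0.1], [[0, 0, 0], 0, 0.1], [[0, 0, 0], 0, 0.1], [[0, 0, 0], 0, 0.1]], "newtons": 30}}

```text
time: 7.58
tool_pos: [0.493, -0.256, 0.0921]
tool_rot: [-3.141, 0.0, 0.114]
contact_force: [0.6, 0.1, -0.1]
opening: 0.0264
grip_force: 0.0
```

Request:
{"op": "carry_out", "data": {"commands": [[[0, 0, 0], 0, 0], [[0, 0, 0], 0, 0], [[0, 0, 0], 0, 0], [[0, 0, 0], 0, 0]]}}

```text
time: 8.07
tool_pos: [0.493, -0.256, 0.0921]
tool_rot: [3.142, -0.0, 0.114]
contact_force: [0.1, -0.9, -0.5]
opening: 0.0161
grip_force: 30.0
```

Request:
{"op": "carry_out", "data": {"commands": [[[0, 0, -0.005], 0, 0], [[0, 0, -0.01], 0, 0], [[0, 0, -0.01], 0, 0], [[0, 0, -0.01], 0, 0], [[0, 0, -0.02], 0, 0], [[0, 0, -0.025], 0, 0], [[0, 0, -0.01], 0, 0], [[0, 0, 0], 0, 0], [[0, 0, 0], 0, 0]]}}

```text
time: 9.2
tool_pos: [0.4925, -0.2556, 0.1812]
tool_rot: [-3.14, 0.001, 0.114]
contact_force: [-0.3, 0.2, -2.0]
opening: 0.016
grip_force: 30.0
```

```bash
python3 - <<'E'
from h import *
s=robot.observe();print(s["opening"],s["contact_force"],s["torque"],s["tool_pos"])
p=robot.read_camera("side")
cv2.imwrite("pics/c3.png",cv2.resize(p["pixels"][165:265,200:340],None,fx=5,fy=5,interpolation=2)[:,:,::-1])
E
```

```text
0.015957810341703356 [-0.34263945  0.24701757 -1.96150955] [-0.03606646  0.16158773 -0.05219727] [ 0.49253718 -0.25563974  0.18118965]
```

View pics/c3.png

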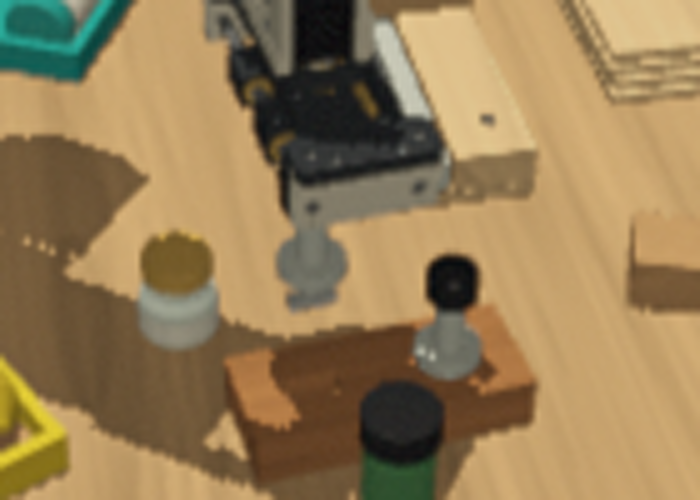

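Picture c3 shows the stop hanging upright in the gripper, with its collar at (312,262) and foot at (312,298). The pin is still in its nest at (450,340). Next I'll turn it lengthwise and carry it over the slot.

Request:
{"op": "carry_out", "data": {"commands": [[[0, 0, 0], -0.1845, 0], [[0, 0, 0], -0.1845, 0], [[0, 0, 0], -0.1845, 0], [[0, 0, 0], -0.1845, 0], [[0, 0, 0], -0.1845, 0], [[0, 0, 0], -0.1845, 0], [[0, 0, 0], -0.1845, 0], [[0, 0, 0], -0.1845, 0], [[0.039, 0.0159, 0], 0, 0], [[0.039, 0.0159, 0], 0, 0], [[0.039, 0.0159, 0], 0, 0], [[0.039, 0.0159, 0], 0, 0], [[0.039, 0.0159, 0], 0, 0], [[0.039, 0.0159, 0], 0, 0], [[0.039, 0.0159, 0], 0, 0], [[0, 0, 0], 0, 0], [[0, 0, 0], 0, 0]]}}

```text
time: 11.38
tool_pos: [0.5986, 0.0188, 0.1813]
tool_rot: [-3.14, 0.0, 1.59]
contact_force: [0.6, -1.1, -2.2]
opening: 0.0162
grip_force: 30.0
```

```bash
python3 - <<'E'
from h import *
np.set_printoptions(precision=4,suppress=True)
s=robot.observe();print(s["opening"],s["contact_force"],s["torque"],s["tool_pos"],s["tool_rot"],s["qpos"])
p=robot.read_camera("side");X=s["tool_pos"]
for d in(-.083+.026,-.083): print(proj(p,X+[0,0,d]))
u=proj(p,X).astype(int)-[55,40]
print(u);cv2.imwrite("pics/c4.png",cv2.resize(p["pixels"][u[1]:u[1]+100,u[0]:u[0]+130],None,fx=6,fy=6,interpolation=2)[:,:,::-1])
E
```

```text
0.016172195146951018 [ 0.5879 -1.1329 -2.1791] [-0.1207  0.091  -0.0137] [0.5986 0.0188 0.1813] [-3.1399  0.0002  1.5902] [-0.0963  0.5296  1.4017 -0.0005  1.2119 -0.1156]
[277.833 161.034]
[277.5876 167.4465]
[223 106]
```

View pics/c4.png

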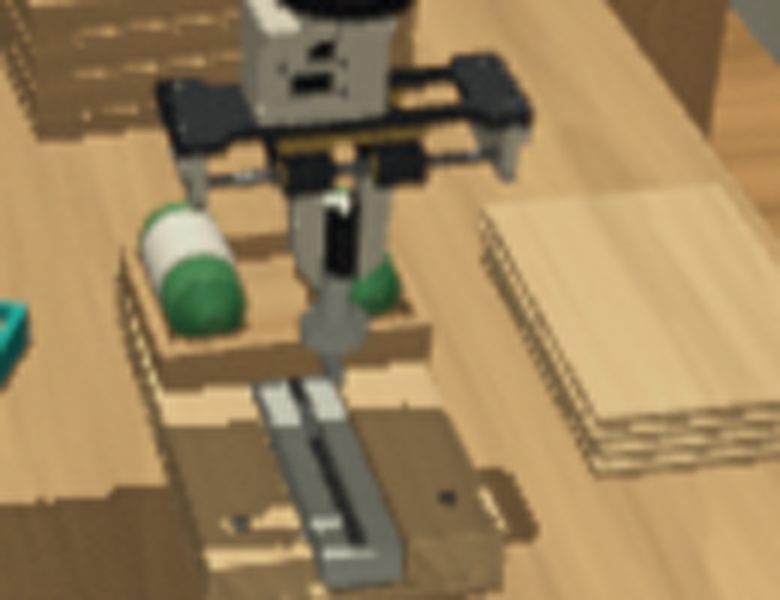

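```bash
python3 - <<'E'
from h import *
np.set_printoptions(precision=4,suppress=True)
p=robot.read_camera("side");t=robot.read_camera("top");s=robot.observe();X=s["tool_pos"]
pts=[]
for r in range(182,195):
    row=p["pixels"][r].astype(float).sum(1);c0=proj(p,atz(p,(277,r),.037));
    cx=int(np.interp(r,[170,196],[272.2,282.2]));g=row[cx-3:cx+5];w=np.clip(np.median(row[cx-5:cx+6])-15-g,0,None)
    if w.sum()>0: pts.append(atz(p,(cx-3+(w*np.arange(8)).sum()/w.sum(),r),.037)[:2])
pts=np.array(pts);f=np.polyfit(pts[:,1],pts[:,0],1);print(f,pts[[0,-1]],"at stop",np.polyval(f,X[1]))
# lateral stop position in side image: metres per px, stop centroid cols
print("px per m x",(proj(p,X+[.01,0,-.07])-proj(p,X+[0,0,-.07]))/.01)
for r in(158,160,162,164,167,168): print(r,p["pixels"][r,268:292].mean(1).astype(int))
E
```

```text
[-0.0282  0.5974] [[ 0.5971  0.0188]
 [ 0.5987 -0.0509]] at stop 0.5969297276597144
px per m x [288.554  -28.3405]
158 [152 151 150 148 143 116 103  99  95 102 109 109 103  95 101  96  72  66
  77  88  98 108 100 109]
160 [144 143 146 146 134  97  99 100  99 103 107 106 103 101 100 103 115 144
 146 144 132 121 120 117]
162 [150 147 147 147 131  95  98 104 106 106 105 106 107 106 102  95  86  88
  87  87  88  89  86  88]
164 [ 88  86  86  89  87  88  90  94 100 104 103 102 101  98  91  88  86  86
  87  87  87  86  86  84]
167 [ 86  86  85  87  88  87  85  86  82  78  86  89 102 133 134 134 135 135
 136 146 178 180 180 179]
168 [ 88  88  86  79  78  88  94  98  94  84  93  96 133 181 181 178 179 179
 180 179 181 180 180 181]
```

Request:
{"op": "carry_out", "data": {"commands": [[[0, -0.001, 0.02], 0, 0], [[0, 0, 0.02], 0, 0], [[0, 0, 0.01], 0, 0], [[0, 0, 0.005], 0, 0], [[0, 0, 0.002], 0, 0], [[0, 0, 0], 0, 0], [[0, 0, 0], 0, 0]]}}

```text
time: 12.4
tool_pos: [0.5984, 0.0191, 0.1257]
tool_rot: [3.141, 0.0, 1.59]
contact_force: [0.8, 0.0, -1.2]
opening: 0.0161
grip_force: 30.0
```

Request:
{"op": "carry_out", "data": {"commands": [[[0, 0, 0.001], 0, 0], [[0, 0, 0.001], 0, 0], [[0, 0, 0], 0, 0]]}}

```text
time: 12.78
tool_pos: [0.598, 0.0191, 0.123]
tool_rot: [-3.141, -0.0, 1.59]
contact_force: [-0.4, 0.5, -1.1]
opening: 0.0162
grip_force: 30.0
```

Request:
{"op": "carry_out", "data": {"commands": [[[0, 0, 0.001], 0, 0], [[0, 0, 0.001], 0, 0], [[0, 0, 0], 0, 0]]}}

```text
time: 13.15
tool_pos: [0.598, 0.0191, 0.121]
tool_rot: [-3.141, -0.0, 1.59]
contact_force: [-0.0, 0.5, -1.3]
opening: 0.0163
grip_force: 30.0
```

Request:
{"op": "carry_out", "data": {"commands": [[[0, 0, 0.001], 0, 0], [[0, 0, 0.001], 0, 0], [[0, 0, 0], 0, 0]]}}

```text
time: 13.52
tool_pos: [0.598, 0.0191, 0.119]
tool_rot: [-3.141, -0.0, 1.59]
contact_force: [-0.4, -0.3, -1.4]
opening: 0.016
grip_force: 30.0
```

Request:
{"op": "carry_out", "data": {"commands": [[[0, 0, 0.001], 0, 0], [[0, 0, 0], 0, 0]]}}

```text
time: 13.78
tool_pos: [0.5981, 0.0191, 0.118]
tool_rot: [-3.142, -0.0, 1.59]
contact_force: [-0.8, 0.4, -1.9]
opening: 0.0162
grip_force: 30.0
```

Request:
{"op": "carry_out", "data": {"commands": [[[0, 0, 0.001], 0, 0], [[0, 0, 0], 0, 0]]}}

```text
time: 14.02
tool_pos: [0.5981, 0.0191, 0.117]
tool_rot: [-3.141, -0.0, 1.59]
contact_force: [1.0, -1.1, -2.4]
opening: 0.0161
grip_force: 30.0
```

Request:
{"op": "carry_out", "data": {"commands": [[[0, 0, 0.001], 0, 0], [[0, 0, 0], 0, 0]]}}

```text
time: 14.28
tool_pos: [0.598, 0.0191, 0.116]
tool_rot: [-3.141, -0.0, 1.59]
contact_force: [-0.1, -0.2, -1.9]
opening: 0.0163
grip_force: 30.0
```

Request:
{"op": "carry_out", "data": {"commands": [[[0, 0, 0.001], 0, 0], [[0, 0, 0], 0, 0]]}}

```text
time: 14.52
tool_pos: [0.598, 0.0191, 0.115]
tool_rot: [-3.141, -0.0, 1.59]
contact_force: [0.1, 0.5, -1.5]
opening: 0.0164
grip_force: 30.0
```

Request:
{"op": "carry_out", "data": {"commands": [[[0, 0, 0.001], 0, 0], [[0, 0, 0], 0, 0]]}}

```text
time: 14.78
tool_pos: [0.5981, 0.0191, 0.114]
tool_rot: [-3.142, -0.0, 1.59]
contact_force: [-0.2, 0.1, -1.2]
opening: 0.0165
grip_force: 30.0
```

Request:
{"op": "carry_out", "data": {"commands": [[[0, 0, 0.001], 0, 0], [[0, 0, 0.001], 0, 0], [[0, 0, 0], 0, 0]]}}

```text
time: 15.15
tool_pos: [0.598, 0.0191, 0.112]
tool_rot: [-3.141, -0.0, 1.59]
contact_force: [-0.5, 0.1, -1.1]
opening: 0.0161
grip_force: 30.0
```

Request:
{"op": "carry_out", "data": {"commands": [[[0, 0, 0.001], 0, 0], [[0, 0, 0], 0, 0]]}}

```text
time: 15.4
tool_pos: [0.5981, 0.0191, 0.111]
tool_rot: [-3.141, -0.0, 1.59]
contact_force: [-0.2, 0.3, -1.5]
opening: 0.0164
grip_force: 30.0
```

Request:
{"op": "carry_out", "data": {"commands": [[[0, 0, 0.001], 0, 0], [[0, 0, 0], 0, 0]]}}

```text
time: 15.65
tool_pos: [0.5981, 0.0191, 0.11]
tool_rot: [-3.141, -0.0, 1.59]
contact_force: [-0.1, 0.2, -2.0]
opening: 0.0161
grip_force: 30.0
```

Request:
{"op": "carry_out", "data": {"commands": [[[0, 0, 0.001], 0, 0], [[0, 0, 0], 0, 0]]}}

```text
time: 15.9
tool_pos: [0.5981, 0.0191, 0.109]
tool_rot: [-3.141, -0.0, 1.59]
contact_force: [0.6, 0.2, -3.0]
opening: 0.016
grip_force: 30.0
```

Request:
{"op": "carry_out", "data": {"commands": [[[0, 0, 0.001], 0, 0], [[0, 0, 0], 0, 0]]}}

```text
time: 16.15
tool_pos: [0.598, 0.0191, 0.108]
tool_rot: [-3.141, -0.0, 1.59]
contact_force: [-0.1, -0.2, -1.1]
opening: 0.0163
grip_force: 30.0
```

Request:
{"op": "carry_out", "data": {"commands": [[[0, 0, 0.001], 0, 0], [[0, 0, 0], 0, 0]]}}

```text
time: 16.4
tool_pos: [0.5983, 0.0191, 0.1073]
tool_rot: [3.141, -0.0, 1.59]
contact_force: [0.5, 0.0, -0.2]
opening: 0.0161
grip_force: 30.0
```

Request:
{"op": "carry_out", "data": {"commands": [[[0, 0, 0.001], 0, 0], [[0, 0, 0], 0, 0]]}}

```text
time: 16.65
tool_pos: [0.5985, 0.0191, 0.1067]
tool_rot: [3.14, 0.0, 1.59]
contact_force: [-0.4, -0.6, 4.6]
opening: 0.0164
grip_force: 30.0
```

Request:
{"op": "carry_out", "data": {"commands": [[[0, 0, 0.001], 0, 0], [[0, 0, 0], 0, 0]]}}

```text
time: 16.9
tool_pos: [0.5985, 0.019, 0.1058]
tool_rot: [3.14, 0.0, 1.59]
contact_force: [-0.7, -1.4, 5.8]
opening: 0.0161
grip_force: 30.0
```

Request:
{"op": "carry_out", "data": {"commands": [[[0, 0, -0.0015], 0, 0], [[0, 0, -0.0015], 0, 0], [[0.004, 0, 0], 0, 0], [[0.004, 0, 0], 0, 0], [[0.004, 0, 0], 0, 0], [[0.004, 0, 0], 0, 0], [[0.004, 0, 0], 0, 0], [[0, 0, 0], 0, 0]]}}

```text
time: 17.9
tool_pos: [0.5977, 0.0395, 0.1081]
tool_rot: [3.142, -0.0, 1.59]
contact_force: [-0.6, -0.1, -2.3]
opening: 0.0159
grip_force: 30.0
```

Request:
{"op": "carry_out", "data": {"commands": [[[0.004, 0, 0], 0, 0], [[0.004, 0, 0], 0, 0], [[0.004, 0, 0], 0, 0], [[0.004, 0, 0], 0, 0], [[0.002, 0, 0], 0, 0], [[0, 0, 0], 0, 0]]}}

```text
time: 18.65
tool_pos: [0.5974, 0.0573, 0.1081]
tool_rot: [3.142, -0.0, 1.59]
contact_force: [0.8, -0.3, -1.9]
opening: 0.016
grip_force: 30.0
```

```bash
python3 - <<'E'
from h import *
np.set_printoptions(precision=4,suppress=True)
s=robot.observe();print(s["contact_force"],s["torque"],s["tool_pos"],s["tool_rot"])
p=robot.read_camera("side");X=s["tool_pos"]
print("collar +y edge expected",X[1]+.02,[proj(p,v).round(1) for v in (X+[0,0,-.055],X+[0,.02,-.055],[.597,.097,.054],[.597,.105,.054])])
u=proj(p,X).astype(int)-[45,35]
print(u);cv2.imwrite("pics/c5.png",cv2.resize(p["pixels"][u[1]:u[1]+80,u[0]:u[0]+100],None,fx=7,fy=7,interpolation=2)[:,:,::-1])
E
```

```text
[ 0.7961 -0.3029 -1.8652] [-0.0665  0.0306  0.0421] [0.5974 0.0573 0.1081] [ 3.1415 -0.      1.5901]
collar +y edge expected 0.07725996072233932 [array([274.5, 172.1]), array([273.4, 168.9]), array([272.2, 165.8]), array([271.7, 164.6])]
[229 124]
```

View pics/c5.png

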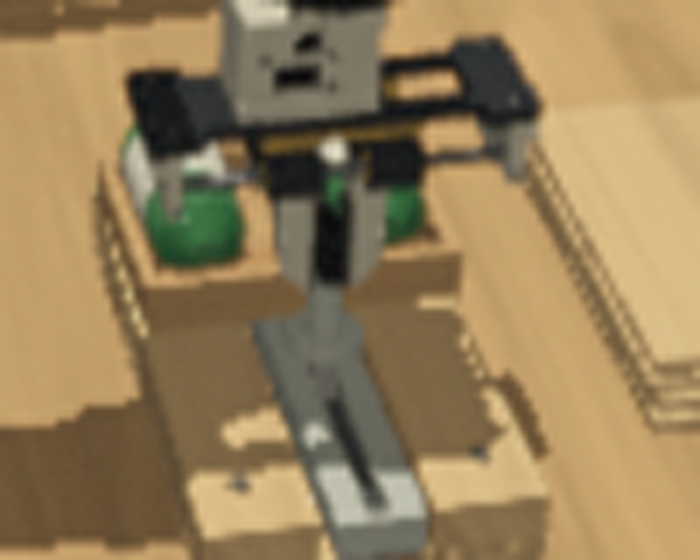

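Picture c5 shows the foot in the slot and the collar at (335,335), still about 2 cm short of the tray wall. I'll slide on in smaller steps.

Request:
{"op": "carry_out", "data": {"commands": [[[0.002, 0, 0], 0, 0], [[0.002, 0, 0], 0, 0], [[0.002, 0, 0], 0, 0], [[0.002, 0, 0], 0, 0], [[0.002, 0, 0], 0, 0], [[0.002, 0, 0], 0, 0], [[0, 0, 0], 0, 0]]}}

```text
time: 19.58
tool_pos: [0.5972, 0.0693, 0.1081]
tool_rot: [3.142, -0.0, 1.59]
contact_force: [-0.3, -1.2, -1.9]
opening: 0.0162
grip_force: 30.0
```

Request:
{"op": "carry_out", "data": {"commands": [[[0.001, 0, 0], 0, 0], [[0.001, 0, 0], 0, 0], [[0, 0, 0], 0, 0]]}}

```text
time: 19.95
tool_pos: [0.5971, 0.0711, 0.1081]
tool_rot: [3.142, -0.0, 1.59]
contact_force: [0.7, 0.4, -1.2]
opening: 0.0161
grip_force: 30.0
```

Request:
{"op": "carry_out", "data": {"commands": [[[0.001, 0, 0], 0, 0], [[0.001, 0, 0], 0, 0], [[0, 0, 0], 0, 0]]}}

```text
time: 20.32
tool_pos: [0.5971, 0.0732, 0.1081]
tool_rot: [-3.142, -0.0, 1.59]
contact_force: [-0.6, 0.8, -1.5]
opening: 0.0162
grip_force: 30.0
```

Request:
{"op": "carry_out", "data": {"commands": [[[0.001, 0, 0], 0, 0], [[0, 0, 0], 0, 0]]}}

```text
time: 20.58
tool_pos: [0.5971, 0.0742, 0.1081]
tool_rot: [3.142, -0.0, 1.59]
contact_force: [-0.5, 1.1, -2.1]
opening: 0.0162
grip_force: 30.0
```

Request:
{"op": "carry_out", "data": {"commands": [[[0.001, 0, 0], 0, 0], [[0, 0, 0], 0, 0]]}}

```text
time: 20.82
tool_pos: [0.597, 0.0752, 0.1081]
tool_rot: [3.142, -0.0, 1.59]
contact_force: [-0.1, -0.2, -1.5]
opening: 0.0163
grip_force: 30.0
```

Request:
{"op": "carry_out", "data": {"commands": [[[0.001, 0, 0], 0, 0], [[0, 0, 0], 0, 0]]}}

```text
time: 21.08
tool_pos: [0.597, 0.0762, 0.1081]
tool_rot: [3.142, -0.0, 1.59]
contact_force: [0.1, -0.7, -2.4]
opening: 0.0162
grip_force: 30.0
```

Request:
{"op": "carry_out", "data": {"commands": [[[0.001, 0, 0], 0, 0], [[0, 0, 0], 0, 0]]}}

```text
time: 21.32
tool_pos: [0.597, 0.0772, 0.1082]
tool_rot: [3.142, -0.0, 1.59]
contact_force: [0.1, -0.8, -1.6]
opening: 0.016
grip_force: 30.0
```

Request:
{"op": "carry_out", "data": {"commands": [[[0.001, 0, 0], 0, 0], [[0, 0, 0], 0, 0]]}}

```text
time: 21.58
tool_pos: [0.597, 0.0782, 0.1081]
tool_rot: [-3.142, -0.0, 1.59]
contact_force: [-0.6, 0.1, -1.6]
opening: 0.0166
grip_force: 30.0
```

Request:
{"op": "carry_out", "data": {"commands": [[[0.001, 0, 0], 0, 0], [[0, 0, 0], 0, 0]]}}

```text
time: 21.82
tool_pos: [0.5969, 0.0792, 0.1081]
tool_rot: [3.142, -0.0, 1.59]
contact_force: [-0.4, -0.5, -0.7]
opening: 0.0164
grip_force: 30.0
```

Request:
{"op": "carry_out", "data": {"commands": [[[0.001, 0, 0], 0, 0], [[0, 0, 0], 0, 0]]}}

```text
time: 22.08
tool_pos: [0.5969, 0.0802, 0.1081]
tool_rot: [3.142, -0.0, 1.59]
contact_force: [0.7, -0.2, -1.5]
opening: 0.0159
grip_force: 30.0
```

Request:
{"op": "carry_out", "data": {"commands": [[[0.001, 0, 0], 0, 0], [[0, 0, 0], 0, 0]]}}

```text
time: 22.32
tool_pos: [0.5969, 0.0812, 0.1081]
tool_rot: [3.142, -0.0, 1.59]
contact_force: [-0.2, -0.4, -1.6]
opening: 0.0161
grip_force: 30.0
```

Request:
{"op": "carry_out", "data": {"commands": [[[0.001, 0, 0], 0, 0], [[0, 0, 0], 0, 0]]}}

```text
time: 22.58
tool_pos: [0.5969, 0.0821, 0.1081]
tool_rot: [3.142, -0.0, 1.59]
contact_force: [0.4, 0.2, -2.0]
opening: 0.0163
grip_force: 30.0
```

```bash
python3 - <<'E'
from h import *
np.set_printoptions(precision=4,suppress=True)
s=robot.observe();print(s["contact_force"],s["torque"],s["tool_pos"])
p=robot.read_camera("side");t=robot.read_camera("top");X=s["tool_pos"]
u=proj(p,X).astype(int)-[30,15];v=proj(t,X).astype(int)-[60,30]
a=cv2.resize(p["pixels"][u[1]:u[1]+55,u[0]:u[0]+60],None,fx=6,fy=6,interpolation=2)
b=cv2.resize(t["pixels"][v[1]:v[1]+55,v[0]:v[0]+70],None,fx=6,fy=6,interpolation=2)
print(u,v);cv2.imwrite("pics/c6.png",np.hstack([a,b])[:,:,::-1])
E
```

```text
[ 0.3911  0.1933 -2.03  ] [-0.1116  0.0372  0.0229] [0.5969 0.0821 0.1081]
[243 140] [156 123]
```

View pics/c6.png

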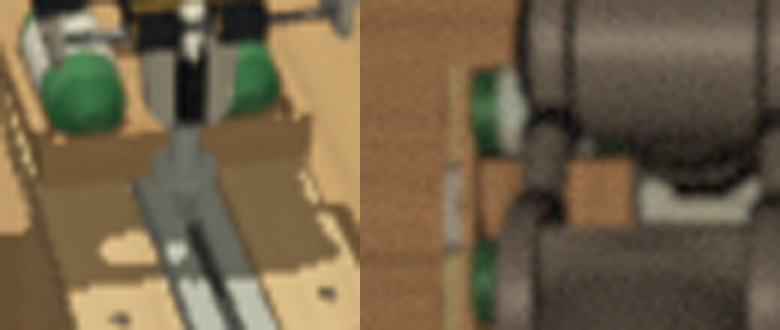

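Picture c6 shows the collar at left-half (183,165), almost at the wall foot, and the tray unmoved. I'll keep feeling forward.

Request:
{"op": "carry_out", "data": {"commands": [[[0.001, 0, 0], 0, 0], [[0, 0, 0], 0, 0]]}}

```text
time: 22.92
tool_pos: [0.5969, 0.083, 0.1082]
tool_rot: [3.141, 0.0, 1.59]
contact_force: [0.5, -1.1, -0.9]
opening: 0.0162
grip_force: 30.0
```

Request:
{"op": "carry_out", "data": {"commands": [[[0.001, 0, 0], 0, 0], [[0, 0, 0], 0, 0]]}}

```text
time: 23.18
tool_pos: [0.597, 0.084, 0.1082]
tool_rot: [3.141, 0.0, 1.59]
contact_force: [0.4, -2.4, -1.5]
opening: 0.0164
grip_force: 30.0
```

Request:
{"op": "carry_out", "data": {"commands": [[[0.001, 0, 0], 0, 0], [[0, 0, 0], 0, 0]]}}

```text
time: 23.42
tool_pos: [0.597, 0.085, 0.1082]
tool_rot: [3.141, 0.0, 1.59]
contact_force: [-0.6, -3.0, -0.5]
opening: 0.0165
grip_force: 30.0
```

Request:
{"op": "carry_out", "data": {"commands": [[[0.001, 0, 0], 0, 0], [[0, 0, 0], 0, 0]]}}

```text
time: 23.68
tool_pos: [0.5969, 0.0859, 0.1083]
tool_rot: [3.141, 0.0, 1.59]
contact_force: [-0.2, -3.5, 0.9]
opening: 0.0162
grip_force: 30.0
```

Request:
{"op": "carry_out", "data": {"commands": [[[-0.001, 0, 0], 0, 0], [[-0.001, 0, 0], 0, 0], [[0, 0, 0], 0, 0]]}}

```text
time: 24.05
tool_pos: [0.5968, 0.0842, 0.108]
tool_rot: [-3.141, -0.0, 1.59]
contact_force: [0.1, -0.8, 0.4]
opening: 0.0159
grip_force: 30.0
```

```bash
python3 - <<'E'
from h import *
np.set_printoptions(precision=4,suppress=True)
s=robot.observe();print(s["contact_force"],s["torque"],s["tool_pos"])
p=robot.read_camera("side");X=s["tool_pos"]
u=proj(p,X).astype(int)-[30,15]
cv2.imwrite("pics/c7.png",cv2.resize(p["pixels"][u[1]:u[1]+55,u[0]:u[0]+60],None,fx=10,fy=10,interpolation=2)[:,:,::-1])
# tray left-edge (far end) column in top image, rows of tray end wall
t=robot.read_camera("top")
for r in (150,157,172): print(r,t["pixels"][r,164:182].astype(int).sum(1))
E
```

```text
[ 0.0956 -0.8268  0.4224] [-0.3541  0.0541 -0.0376] [0.5968 0.0842 0.108 ]
150 [308 305 299 294 304 299 296 294 304 320 291 230 253 273 284 269 262 243]
157 [311 308 326 302 320 341 388 378 315 299 302 229 283 322 300 260 207 152]
172 [293 303 313 289 298 296 348 368 350 325 237 183 161 209 282 328 331 355]
```

View pics/c7.png

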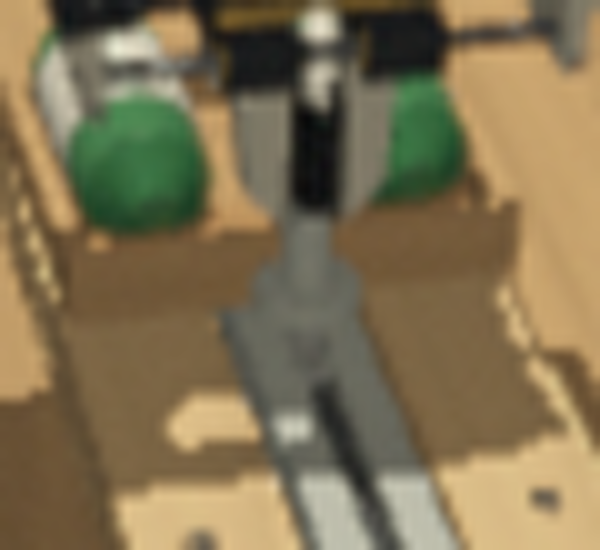

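Picture c7 shows the collar (305,285) at the wall's foot with the bottles untouched. The force built to about 3 N, so contact is felt. I'll ease back 1 mm and press down in small steps.

Request:
{"op": "carry_out", "data": {"commands": [[[-0.001, 0, 0], 0, 0], [[0, 0, 0.001], 0, 0], [[0, 0, 0.001], 0, 0], [[0, 0, 0], 0, 0]]}}

```text
time: 24.65
tool_pos: [0.5972, 0.083, 0.1067]
tool_rot: [3.141, 0.0, 1.59]
contact_force: [-0.5, -0.9, 5.5]
opening: 0.0164
grip_force: 30.0
```

Request:
{"op": "carry_out", "data": {"commands": [[[0, 0, 0.001], 0, 0], [[0, 0, 0], 0, 0]]}}

```text
time: 24.9
tool_pos: [0.5972, 0.083, 0.1059]
tool_rot: [3.14, 0.0, 1.59]
contact_force: [-1.4, -1.0, 6.4]
opening: 0.0158
grip_force: 30.0
```

Request:
{"op": "carry_out", "data": {"commands": [[[0, 0, 0.001], 0, 0], [[0, 0, 0], 0, 0]]}}

```text
time: 25.15
tool_pos: [0.5973, 0.083, 0.1051]
tool_rot: [3.14, 0.0, 1.59]
contact_force: [-0.9, -2.4, 6.8]
opening: 0.016
grip_force: 30.0
```

Request:
{"op": "carry_out", "data": {"commands": [[[0, 0, 0.001], 0, 0], [[0, 0, 0], 0, 0]]}}

```text
time: 25.4
tool_pos: [0.5975, 0.083, 0.1043]
tool_rot: [3.14, 0.0, 1.59]
contact_force: [-0.9, -1.2, 8.9]
opening: 0.0166
grip_force: 30.0
```

Request:
{"op": "carry_out", "data": {"commands": [[[0, 0, 0.001], 0, 0], [[0, 0, 0], 0, 0]]}}

```text
time: 25.65
tool_pos: [0.5976, 0.0829, 0.1035]
tool_rot: [3.139, 0.0, 1.59]
contact_force: [-2.5, -2.6, 9.4]
opening: 0.0158
grip_force: 30.1
```

Request:
{"op": "carry_out", "data": {"commands": [[[0, 0, 0.0005], 0, 0], [[0, 0, 0], 0, 0], [[0, 0, 0], 0, 0]]}}

```text
time: 26.02
tool_pos: [0.5976, 0.0829, 0.1032]
tool_rot: [3.139, 0.0, 1.59]
contact_force: [-1.5, -1.6, 10.9]
opening: 0.0166
grip_force: 30.1
```

Request:
{"op": "carry_out", "data": {"commands": [[[0, 0, 0], 0.08, 0], [[0, 0, 0], 0.08, 0], [[0, 0, 0], 0.08, 0], [[0, 0, 0], 0.08, 0], [[0, 0, 0], 0, 0]]}}

```text
time: 26.65
tool_pos: [0.5972, 0.0827, 0.103]
tool_rot: [3.14, 0.0, 1.269]
contact_force: [-2.3, -3.6, 9.7]
opening: 0.0163
grip_force: 30.1
```

```bash
python3 - <<'E'
from h import *
s=robot.observe();print(s["contact_force"].round(2),s["torque"].round(3),s["tool_pos"].round(4),s["qpos"].round(3),s["opening"])
E
```

```text
[-2.26 -3.65  9.74] [-0.607  0.736  0.014] [0.5972 0.0827 0.103 ] [ 1.100e-02  6.180e-01  1.481e+00 -1.000e-03  1.041e+00  3.130e-01] 0.016305142808840278
```

Request:
{"op": "carry_out", "data": {"commands": [[[0, 0, 0], 0.08, 0], [[0, 0, 0], 0.08, 0], [[0, 0, 0], 0.08, 0], [[0, 0, 0], 0.08, 0], [[0, 0, 0], 0.08, 0], [[0, 0, 0], 0, 0]]}}

```text
time: 27.4
tool_pos: [0.5972, 0.0828, 0.103]
tool_rot: [3.14, -0.001, 0.869]
contact_force: [-2.5, -2.4, 9.7]
opening: 0.0166
grip_force: 30.1
```

```bash
python3 - <<'E'
from h import *
s=robot.observe();print(s["contact_force"].round(2),s["torque"].round(3),s["tool_pos"].round(4),s["qpos"].round(3),s["opening"])
E
```

```text
[-2.48 -2.43  9.69] [-0.557  0.692  0.046] [0.5972 0.0828 0.103 ] [ 0.011  0.618  1.481 -0.     1.041  0.713] 0.016567924999384975
```

Request:
{"op": "carry_out", "data": {"commands": [[[0, 0, 0], 0.085, 0], [[0, 0, 0], 0.085, 0], [[0, 0, 0], 0.085, 0], [[0, 0, 0], 0.085, 0], [[0, 0, 0], 0.085, 0], [[0, 0, 0], 0.085, 0], [[0, 0, 0], 0.085, 0], [[0, 0, 0], 0.085, 0], [[0, 0, 0], 0.085, 0], [[0, 0, 0], 0.085, 0], [[0, 0, 0], 0, 0]]}}

```text
time: 28.78
tool_pos: [0.5973, 0.0824, 0.103]
tool_rot: [3.141, -0.002, 0.019]
contact_force: [-3.1, -4.7, 9.4]
opening: 0.0159
grip_force: 30.0
```

```bash
python3 - <<'E'
from h import *
s=robot.observe();print(s["contact_force"].round(2),s["torque"].round(3),s["tool_pos"].round(4),s["qpos"].round(3),s["opening"])
p=robot.read_camera("side");X=s["tool_pos"]
u=proj(p,X).astype(int)-[30,15]
cv2.imwrite("pics/c8.png",cv2.resize(p["pixels"][u[1]:u[1]+55,u[0]:u[0]+60],None,fx=10,fy=10,interpolation=2)[:,:,::-1])
E
```

```text
[-3.14 -4.67  9.41] [-0.801  0.645  0.074] [0.5973 0.0824 0.103 ] [ 1.100e-02  6.180e-01  1.481e+00 -1.000e-03  1.041e+00  1.563e+00] 0.015923819677276352
```

View pics/c8.png

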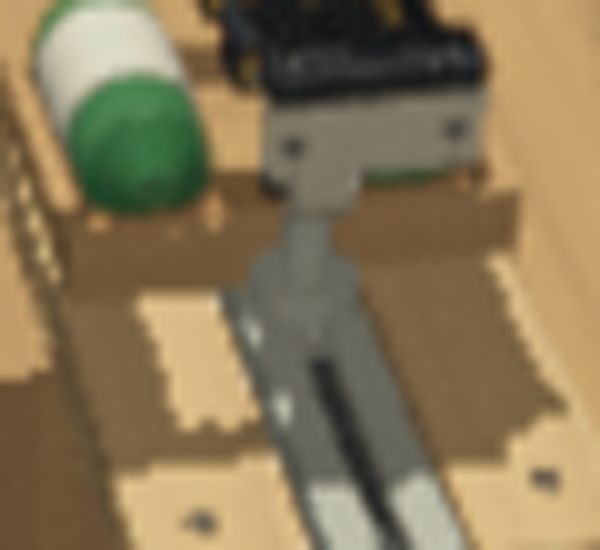

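Picture c8 shows the handle turned crosswise, with the collar at (305,290) against the wall. I'll let it spring up now.

Request:
{"op": "carry_out", "data": {"commands": [[[0, 0, -0.0005], 0, 0], [[0, 0, -0.0005], 0, 0], [[0, 0, -0.0005], 0, 0], [[0, 0, 0], 0, 0]]}}

```text
time: 29.32
tool_pos: [0.597, 0.0825, 0.1037]
tool_rot: [3.141, -0.0, 0.02]
contact_force: [-1.5, -4.3, 5.7]
opening: 0.0161
grip_force: 30.0
```

Request:
{"op": "carry_out", "data": {"commands": [[[0, 0, -0.0005], 0, 0], [[0, 0, -0.0005], 0, 0], [[0, 0, 0], 0, 0]]}}

```text
time: 29.7
tool_pos: [0.5966, 0.0827, 0.1039]
tool_rot: [3.141, 0.001, 0.02]
contact_force: [-2.0, -5.2, 2.5]
opening: 0.0162
grip_force: 30.1
```

Request:
{"op": "carry_out", "data": {"commands": [[[0, 0, -0.0008], 0, 0], [[0, 0, 0], 0, 0], [[0, 0, 0], 0, 0.22], [[0, 0, 0], 0, 0.24], [[0, 0, 0], 0, 0.27], [[0, 0, 0], 0, 0.3], [[0, 0, 0], 0, 0.3]]}}

```text
time: 30.58
tool_pos: [0.597, 0.0833, 0.105]
tool_rot: [-3.141, -0.0, 0.02]
contact_force: [0.4, -0.2, -1.1]
opening: 0.0274
grip_force: 0.0
```

```bash
python3 - <<'E'
from h import *
s=robot.observe();print(s["contact_force"].round(2),s["torque"].round(3),s["tool_pos"].round(4),s["opening"],s["grip_force"])
E
```

```text
[ 0.37 -0.23 -1.08] [-0.08   0.193 -0.009] [0.597  0.0833 0.105 ] 0.027401269641850558 0.0
```

Request:
{"op": "carry_out", "data": {"commands": [[[0, 0, -0.005], 0, 0.3], [[0, 0, -0.01], 0, 0.3], [[0, 0, -0.02], 0, 0.3], [[0, 0, -0.04], 0, 0.3], [[0, 0, -0.05], 0, 0.3], [[-0.03, 0, -0.03], 0, 0.3], [[-0.06, 0, 0], 0, 0.3], [[-0.06, 0, 0], 0, 0.3], [[0, 0, 0], 0, 0.3], [[0, 0, 0], 0, 0.3]]}}

```text
time: 31.82
tool_pos: [0.4479, 0.0801, 0.2612]
tool_rot: [-3.142, -0.003, 0.02]
contact_force: [0.8, -0.8, 0.5]
opening: 0.0273
grip_force: 0.0
```

```bash
python3 - <<'E'
from h import *
p=robot.read_camera("side");t=robot.read_camera("top");print(robot.observe()["tool_pos"])
a=cv2.resize(p["pixels"][130:205,235:315],None,fx=5,fy=5,interpolation=2)
b=cv2.resize(t["pixels"][125:200,165:245],None,fx=5,fy=5,interpolation=2)
cv2.imwrite("pics/c9.png",np.hstack([a,b])[:,:,::-1])
E
```

```text
[0.44843946 0.08002955 0.26054249]
```

View pics/c9.png

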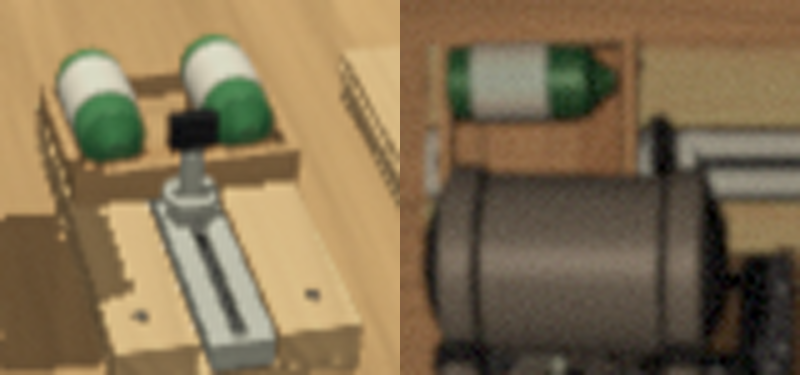

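Picture c9 shows the stop upright and crosswise (black bar at left-half (193,130)), with its collar (190,200) at the tray wall. In the top half the collar's left edge is ~643 and the tray edge ~637. I'll check that gap with numbers.

```bash
python3 - <<'E'
from h import *
np.set_printoptions(precision=2,suppress=True,linewidth=150)
t=robot.read_camera("top");p=robot.read_camera("side")
for r in(138,142,152,154,155,156,157,158): print(r,t["pixels"][r,206:232].astype(int).sum(1))
for F in(.1,.102,.104,.106): print(F,"top edge",proj(t,[.597,F,.068]),"bottom",proj(t,[.597,F,.04]),"collar edge at",proj(t,[.597,F,.0585]),proj(t,[.597,F-.04,.0585]),"handle",proj(t,[.597,F-.02,.1235]),"side base",proj(p,[.64,F,.04]),"side collar c",proj(p,[.597,F-.02,.0585]),"side handle",proj(p,[.597,F-.02,.1085]))
dk=lambda q,b:(lambda g:np.array(np.nonzero(g))[::-1].mean(1)+b[:2])(q["pixels"][b[1]:b[3],b[0]:b[2]].max(2)<50)
print("dark side",dk(p,(266,148,282,164)))
E
```

```text
138 [173 210 241 254 295 285 224 257 335 374 359 370 347 349 360 363 359 366 350 357 361 352 367 357 353 351]
142 [133 132 151 228 298 299 250 316 364 367 352 352 359 351 362 366 363 374 355 362 357 375 359 352 366 362]
152 [289 264 246 260 309 296 216 206 228 173  89  81  27 132 243 344 385 387 399 394 387 383 370 389 392 374]
154 [277 274 254 255 305 296 266 303 288 179 110  74  61 143 289 375 425 369 386 422 427 437 417 424 431 429]
155 [275 273 263 243 294 302 296 325 323 182  97  73  58 123 252 380 409 388 335 356 377 386 378 372 386 376]
156 [258 284 264 257 298 295 294 361 314 186  98  59  61  92 254 373 417 376 278 252 257 257 275 244 242 259]
157 [264 272 256 244 311 306 297 364 341 199  88  53  44 119 230 347 399 352 231 125 167 173 166 152 158 163]
158 [264 261 244 232 269 268 291 367 346 226  74  31  18  89 176 270 283 260 180 136 162 225 230 226 230 227]
0.1 top edge [212.04 155.29] bottom [212.74 156.86] collar edge at [212.28 155.83] [223.94 156.1 ] handle [216.65 152.18] side base [283.35 167.35] side collar c [273.15 167.3 ] side handle [273.5  155.49]
0.102 top edge [211.45 155.28] bottom [212.16 156.84] collar edge at [211.69 155.82] [223.36 156.08] handle [216.04 152.16] side base [283.22 167.05] side collar c [273.04 166.99] side handle [273.39 155.19]
0.104 top edge [210.86 155.27] bottom [211.58 156.83] collar edge at [211.11 155.8 ] [222.78 156.07] handle [215.44 152.15] side base [283.1  166.75] side collar c [272.92 166.69] side handle [273.27 154.9 ]
0.106 top edge [210.28 155.25] bottom [211.01 156.82] collar edge at [210.53 155.79] [222.19 156.06] handle [214.83 152.13] side base [282.98 166.46] side collar c [272.81 166.38] side handle [273.15 154.6 ]
dark side [273.52 155.62]
```

The collar edge meets the tray edge with no dark gap between them (row 157, columns 211–213), and the tray edge is where it was at the start (~212). Handing in.

```bash
python3 -c "
from cell import robot
print(robot.hand_in())"
```

```text
the job is handed in; nothing more can be done
None
```

The job is handed in: the bar-handled stop is locked crosswise in the slot with its collar against the pale tray's end. The tray did not visibly move, and the gripper is clear of everything. The hand-in gave no verdict.

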